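# Seat the spare radio battery in its desk charger

## Robot

A 6-joint arm with a two-finger parallel gripper is mounted at the origin on a cart in front of the work surface, level with it; the furniture and walls round the work are solid. World frame = base frame: x ahead of the robot, y to its left, z up, the work surface at z = 0. Lengths are in mm, angles in rad, forces in N, time in s.
With the tool pointing down it reaches from about 400 to 825 mm from the base axis. Payload 7 kg.
Tool frame: the origin (TCP) lies where the fingers leave the gripper's body, on its centre line; the fingertips stand 73 mm ahead of it and the grasp point (between the pads) lies arm.tcp_to_grasp ahead of it (arm.tcp_to_grasp is the distance from the TCP to the grasp point, in mm); z points along the fingers, y is the direction in which the jaws open and shut (so a half turn about z gives the same grasp; the last joint's range is limited). The gripper opens to 85 mm and grips with 20 to 120 N. Pads are 22 mm wide; open, the fingers measure 114 mm over their backs; the gripper's body (76 mm by 85 mm) begins 54 mm behind the grasp point. The pads swing forward as they close: fully open they stand 13 mm farther back than shut.
Start: joints at [-0.969, 0.359, 0.012, 0, -1.224, -0.288], TCP at [208.329, -642.024, 303.902] pointing down, gripper open.
Joint ranges: [-3.07, 3.07], [-1.43, 2.12], [-1.02, 1.25], [-3.03, 1.67], [-3.05, -0], [-3.03, 3.03]. Speed limits (rad/s): [2.39, 2.39, 3.01, 3.14, 3.14, 3.14].

## Interface

Orientations are given as a unit quaternion [x, y, z, w].
In Python, from bench import arm gives the robot as it stands. The module is installed in compiled form; this text tells all that it offers.
- The arm moves only by the shell command python3 -m inch 'ROWS' [OPENING] [FORCE]. ROWS is JSON, a list that holds one entry, the list of rows, each a list of 4 numbers: the shift along the tool's x, y, z in units of 25 mm (1.0 is 25 mm), then the turn about the tool's z in units of 6 degrees (1.0 is 6 degrees). In form: [[[dx, dy, dz, turn], ...]]. A call has 1 to 10 rows; each row is the pose to reach, as a shift and turn from the pose commanded when the call began, along the tool's axes at that moment; what a row does not reach only later rows make up. A row lasts 1/10 s, in which the tool goes at most 50 mm and 8.59 degrees, less where a joint would pass 70% of its speed; a pose out of reach is approached as far as the arm can. A call with a gripper value outside its range is refused whole. OPENING is the opening in per cent of the stroke, from 0 (shut) to 100 (fully open), set as the call begins (- or left out, the last holds). The fingers move at their own pace and stop on an object; FORCE is the grip in N (left out, the last holds). Time passes only in rows, so rows that repeat a pose let the fingers close. It gives the time, the measured TCP pose, the force and the opening at its end, in the units of the state.
- arm.state(): the state, without advancing time (a new reading comes with each control period).
- arm.capture(name): name is "side" or "top"; returns (picture, depth): 400x640x3 uint8, red, green, blue; 400x640 float32, mm along the optical axis (not along the pixel's ray), 0 where there is no reading.
- arm.camera_params(name): a dict with "mtx" (3x3 intrinsics, pixels), "pose" (4x4, takes a point from camera to world coordinates). Camera axes: x right, y down, z forward; pixel columns grow to the right and rows downward; lengths in mm; the calibration is good to about 2 mm. A picture is of the moment at which its call begins. camera_params takes no time and is no camera call.
- arm.hand_in(): hands the job in, once; it reports no verdict.
The state is a dict: "time_s": time; "joint_positions": joint angles; "joint_velocities": joint speeds; "effort": joint torques, N m; "tool_pos": TCP position; "eef_rot": TCP orientation; "force": force on the tool from outside, world axes, zero at the start; "ft_torque": the same for the moment, N m; "finger_gap": finger opening in mm.
Only numpy, scipy, OpenCV 4.12 (cv2) and the standard library are available. Lean on these libraries where they do the work, as an engineer would, in place of code of your own. Each camera call takes 0.05 s, during which the arm holds its last target.

## Task

The spare radio battery lies loose on the charger's sprung contact deck. With the fingertips only, press it down hard and, keeping it down, slide it under the steel bridge and the drag spring until it is fully home against the end stop. Then push the keeper bolt all the way across behind it; do not ram, lift or carry the battery, and leave the other things on the bench alone.

Things in the scene. Friction and masses are not known exactly. Their poses are not given: they have to be found in the camera images.
- charger: Grey desk charger fixed on the worktop, 196 mm long (its x), 86 mm wide. Origin: centre of its underside, on the worktop; x points the way the battery slides home (away from the robot, give or take the yaw), z up. Guide walls 30 mm high at y = +-30.5 to +-39 mm. On its +y side a block (x -46 to -13, y 38 to 86 mm, 36 mm high) carries the keeper bolt.
- bridge_edge (a point): Middle of the lower near edge of the steel bridge that spans the bay, at x = 30 mm of the charger, 41 mm above the worktop. The bridge reaches on to x = 42 mm; its top is 49 mm up.
- spring_nose (a point): Rolled nose of the drag spring, a steel leaf 26 mm wide screwed under the bridge that points forward and down: at x = 69 mm of the charger, underside 36.5 mm above the worktop at rest. It gives way upward and presses with 8 to 14 N on what slides under it.
- end_stop (a point): Middle of the end stop's near face, x = 80 mm of the charger, at the foot of the bay. The end stop is 45 mm high, the side walls beside the spring 41 mm.
- contact_deck (a joint): White sprung floor of the bay with brass strips, x = -86 to 74 mm, that carries the battery. 0 = up (top 26 mm above the worktop), 0.010 m = fully down; 4 N starts it, 14 N holds it fully down. With the deck up the battery butts against the bridge; it passes under once the deck is over 7 mm down. Home, the drag spring holds it 8 to 9 mm down.
- pack: Black battery pack, 100 mm long (its x), 58 wide, 22 high, 0.19 kg; origin: centre of the underside; axes parallel to the charger's. Across its top a grey thumb ridge 4 mm high (x = -11 to -4 mm, y +-24 mm), behind it the flat thumb area (x = -50 to -11). Starts 2 to 18 mm short of the bridge. Home: front against the end stop, origin at x = 30 mm of the charger, ridge 4 mm short of the bridge.
- pack_thumb (a point): Point in the thumb area on the battery's top, 28 mm behind the battery's centre, 17 mm behind the thumb ridge; 22 mm above the battery's underside.
- keeper (a joint): Steel bolt that slides toward the charger's -y, across the bay behind the battery: 0 = drawn back, 0.032 m = all the way across. Bar 12 mm wide (x = -35.5 to -23.5 mm of the charger), top 39 mm above the worktop. Moves with about 2 N, stays where left; blocked by the battery's side unless the battery is within 3.5 mm of home.
- keeper_knob (a point): Centre of the top of the bolt's upright round black knob, 16 to 18 mm in diameter, which rises from 39 to 61 mm above the worktop. With the bolt drawn back it stands at x = -29.5, y = 56 mm of the charger.
- radio: Black hand radio lying on its back, 58 x 187 x 33 mm; leave it alone.
- sample_pot: Sample pot with white screw lid, 50 mm in diameter, 66 mm high, standing; origin at its underside; leave it alone.
- ball_pen: Red and white ball pen lying flat, 142 mm long, 12 mm thick; leave it alone.
Not all that is in view belongs to the job. Leave any yellow look-alike of the pack alone.

How it is judged (in metres and radians):
On the way:
1. the battery is home against the end stop, held down under the bridge and the drag spring (x of pack in the frame of charger above 0.0265 m and value of joint contact_deck above 0.0055 m), for 0.2 s.
At the end, for the whole second after the job is handed in: The battery is within 4 mm of its home position against the end stop, level within 3.5 degrees and at rest, the deck held at least 5.5 mm down by the spring alone, and the keeper bolt at least 27 of its 32 mm across behind it (x of pack in the frame of charger above 0.026 m and value of joint contact_deck above 0.0055 m and angle between pack's own z axis and vertical below 0.06 rad and value of joint keeper above 0.027 m and linear speed of pack below 0.01 m/s); the robot touches nothing.
It fails at once if the battery is lifted off the deck (z of pack in the frame of charger above 0.034 m).
It fails at once if the battery is tipped up (angle between pack's own z axis and vertical above 0.25 rad).
It fails at once if the battery is rammed: the fingers push it with more than 70 N (contact force between the fingers and pack above 70 N).
It fails at once if the radio, the sample pot or the pen is moved (distance of any of radio, sample_pot, ball_pen from where it was at the start of the episode above 0.03 m).
It also fails if it takes over 45 s, if anything falls off the work surface, if the arm or the gripper's body presses on something with over 40 N, if the wrist force passes 120 N, or if a joint passes its speed limit or range.

## Working session

There is one attempt and no reset: what is moved stays moved. The work goes in short steps, Python scripts to look and compute and a shell command to move; the robot and the scene stay as the last step left them, time stands still between calls to the robot, and variables do not carry over. Pictures are saved under pics/ and viewed, and the job is handed in when it is done.

```bash
mkdir -p pics; python3 - <<'E'
from bench import arm
import cv2,numpy as np
print(arm.state(), arm.tcp_to_grasp)
for n in("side","top"):
    p,d=arm.capture(n); cv2.imwrite(f"pics/{n}0.png",p[:,:,::-1]); np.save(f"{n}0d.npy",d)
    c=arm.camera_params(n);print(n,c["mtx"],c["pose"].__repr__())
E
```

```text
{'time_s': 0.0, 'joint_positions': array([-9.68919728e-01,  3.59416538e-01,  1.10678645e-02, -3.53467260e-04,
       -1.22410025e+00, -2.88108831e-01]), 'joint_velocities': array([ 0.00242087, -0.00055806,  0.00030825,  0.00033009, -0.00085913,
       -0.00035759]), 'effort': array([ 2.54435530e-03, -5.83319521e+01,  2.93422920e+01,  6.93695113e+00,
       -6.01571548e-03, -1.79893817e-05]), 'tool_pos': array([ 208.21806168, -641.70804942,  302.94772409]), 'eef_rot': array([-1.56181617e-01,  9.87727995e-01,  8.17356300e-04, -2.05695613e-04]), 'force': array([0.26736966, 0.07856494, 0.10019871]), 'ft_torque': array([0.02028718, 0.01929835, 0.00061852]), 'finger_gap': 85.34546077569544} 53.900000000000006
side [[456.91256858   0.         320.13865793]
 [  0.         456.91256858 197.202937  ]
 [  0.           0.           1.        ]] array([[ 9.99045901e-01, -3.09301302e-02,  3.08320253e-02,
         5.12574502e+02],
       [-4.19535476e-02, -4.83584880e-01,  8.74291464e-01,
        -9.21861045e+02],
       [-1.21320476e-02, -8.74750816e-01, -4.84421122e-01,
         6.01623375e+02],
       [ 0.00000000e+00,  0.00000000e+00,  0.00000000e+00,
         1.00000000e+00]])
top [[406.73459577   0.         320.51112679]
 [  0.         406.73459577 196.2586216 ]
 [  0.           0.           1.        ]] array([[ 1.86022859e-02, -9.94479530e-01,  1.03268673e-01,
         4.40068731e+02],
       [-9.99750584e-01, -1.97780367e-02, -1.03730054e-02,
         7.50759473e+01],
       [ 1.23581932e-02, -1.03049955e-01, -9.94599408e-01,
         1.13634950e+03],
       [ 0.00000000e+00,  0.00000000e+00,  0.00000000e+00,
         1.00000000e+00]])
```

View pics/side0.png

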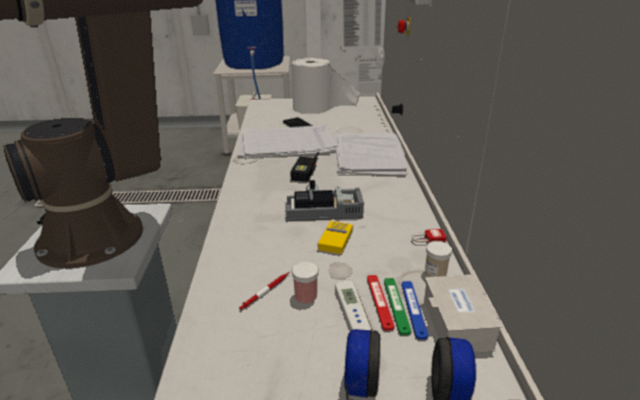

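View pics/top0.png

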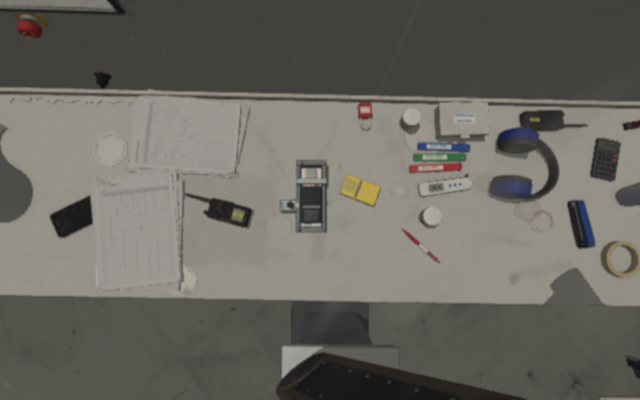

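The charger shows at about (312,196) in top and (325,204) in side. The black pack is in its bay at top (311,205). The yellow block at top (360,190) is the look-alike, to be left alone. I'll confirm both in an enlarged crop.

```bash
python3 - <<'E'
import cv2,numpy as np
t=cv2.imread("pics/top0.png")[150:245,265:390]; s=cv2.imread("pics/side0.png")[170:260,275:375]
t=cv2.resize(t,None,fx=6,fy=6,interpolation=cv2.INTER_CUBIC);s=cv2.resize(s,None,fx=6,fy=6,interpolation=cv2.INTER_CUBIC)
cv2.imwrite("pics/tc.png",t);cv2.imwrite("pics/sc.png",s)
E
```

```text
(no output)
```

View pics/tc.png

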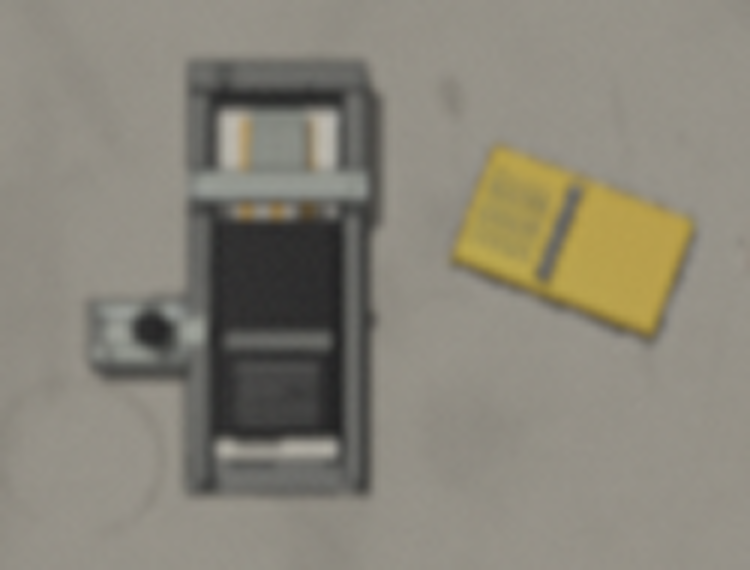

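View pics/sc.png

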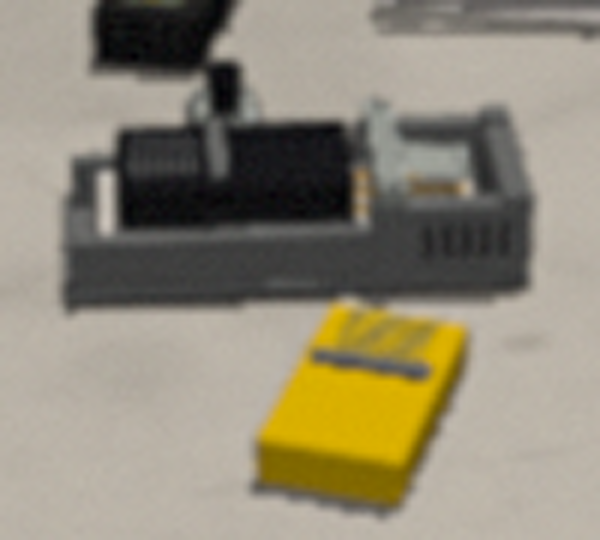

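```bash
cat > h.py <<'E'
import numpy as np
from bench import arm
def ray(n,u,v,z):
    c=arm.camera_params(n);P=c["pose"];d=P[:3,:3]@np.linalg.inv(c["mtx"])@[u,v,1];o=P[:3,3]
    return (o+d*(z-o[2])/d[2])
def proj(n,p):
    c=arm.camera_params(n);P=c["pose"];q=c["mtx"]@(P[:3,:3].T@(np.array(p,float)-P[:3,3]));return q[:2]/q[2]
E
python3 - <<'E'
from h import *
np.set_printoptions(precision=1,suppress=True)
T=lambda x,y,z:ray("top",265+x/6-.4,150+y/6-.4,z)
S=lambda x,y,z:ray("side",275+x/6-.4,170+y/6-.4,z)
for k,a in dict(brNL=(190,200,49),brNR=(367,200,49),brFL=(190,172,49),brFR=(367,172,49),stopL=(188,62,45),stopR=(366,62,45),
 nearL=(188,493,25),nearR=(370,493,25),knob=(152,328,61),ridge=(278,340,52),rL=(224,341,52),rR=(333,340,52),packF=(277,215,48),packB=(277,435,48),blkL=(90,335,36)).items(): print(k,T(*a))
print("side")
for k,a in dict(knob=(224,66,61),ridgeNearEnd=(218,172,52),packBackNear=(120,165,48),botNearL=(66,306,0),botNearR=(526,297,0)).items(): print(k,S(*a))
# depth points: cloud of side/top
E
```

```text
brNL [587.8 129.7  49. ]
brNR [589.4  50.2  49. ]
brFL [600.5 130.1  49. ]
brFR [602.1  50.5  49. ]
stopL [651.4 132.4  45. ]
stopR [653.1  51.7  45. ]
nearL [457.  128.5  25. ]
nearR [458.6  46.   25. ]
knob [528.8 144.5  61. ]
ridge [525.3  88.9  52. ]
rL [524.3 112.9  52. ]
rR [525.7  64.4  52. ]
packF [581.9  90.5  48. ]
packB [483.1  88.5  48. ]
blkL [527.1 174.   36. ]
side
knob [529.3 144.8  61. ]
ridgeNearEnd [524.6  66.1  52. ]
packBackNear [483.9  81.9  48. ]
botNearL [459.9  49.2   0. ]
botNearR [651.1  44.5   0. ]
```

The black pack in the bay, with a grey ridge at crop (278,340), is the target. The yellow block outside the charger is the decoy. From the rays, the charger origin is at about (559, 89) with a yaw of about 1.15°. The pack centre is at x of about 532.5 and the knob at (529, 144.6).

```bash
cat >> h.py <<'E'
from scipy.spatial.transform import Rotation as R
YAW=np.radians(1.15);O=np.array([558.8,89.2,0])
def c2w(x,y,z):return O+[x*np.cos(YAW)-y*np.sin(YAW),x*np.sin(YAW)+y*np.cos(YAW),z]
def w2c(p):
    d=np.array(p)-O;return np.array([d[0]*np.cos(YAW)+d[1]*np.sin(YAW),-d[0]*np.sin(YAW)+d[1]*np.cos(YAW),d[2]])
def delta(tip):  # tip position wanted -> units
    s=arm.state();M=R.from_quat(s["eef_rot"]).as_matrix()
    d=np.array(tip)+[0,0,73]-s["tool_pos"]
    a=np.degrees(np.arctan2(M[1,0],M[0,0]));t=((a-(180+1.15)+180)%360-180)
    print("units",np.round(M.T@d/25,2),"turn",round(t/6,2))
def st():
    s=arm.state();print("t",s["time_s"],"tip c",np.round(w2c(s["tool_pos"]-[0,0,73]),1),"w",np.round(s["tool_pos"],1),"F",np.round(s["force"],1),"gap",round(s["finger_gap"],1))
E
python3 -c "
from h import *
delta([507.5,88.5,150])"
```

```text
units [-20.4   24.09   3.23] turn 2.8
```

```bash
python3 -m inch '[[[-2,2.4,0,0.5],[-4,4.8,0,1],[-6,7.2,0,1.5],[-8,9.6,0,2],[-10,12,0,2.5],[-12,14.4,0,2.8],[-14,16.8,0,2.8],[-16,19.2,0,2.8],[-18,21.6,0,2.8],[-20.4,24.1,0,2.8]]]' 0 40; python3 -c "
from h import *
st();delta([507.5,88.5,150])"
```

```text
time_s: 1.1
tool_pos: [395.0, -176.2, 304.0]
eef_rot: [-0.01, 1.0, 0.0, 0.0]
force: [1.7, -0.4, -1.5]
finger_gap: -0.2
t 1.1 tip c [-169.1 -262.1  231. ] w [ 395.  -176.2  304. ] F [ 1.7 -0.4 -1.5] gap -0.2
units [-4.71 10.49  3.24] turn 0.0
```

```bash
python3 -m inch '[[[-1,2.1,0,0],[-2,4.2,0,0],[-3,6.3,0.5,0],[-4,8.4,1,0],[-4.6,10,2,0],[-4.6,10.2,3,0],[-4.6,10.2,3,0],[-4.6,10.2,3,0],[-4.6,10.2,3,0],[-4.6,10.2,3,0]]]'; python3 -c "
from h import *
st();delta([507.5,88.5,100])"
```

```text
time_s: 2.1
tool_pos: [505.0, 78.3, 230.1]
eef_rot: [-0.01, 1.0, 0.0, 0.001]
force: [0.3, 0.1, 0.2]
finger_gap: -0.1
t 2.1 tip c [-54.   -9.8 157.1] w [505.   78.3 230.1] F [0.3 0.1 0.2] gap -0.1
units [-0.11  0.4   2.29] turn -0.0
```

```bash
python3 -m inch '[[[-0.1,0.4,1,0],[-0.1,0.4,2,0],[-0.1,0.4,3,0],[-0.1,0.4,3.6,0],[-0.1,0.4,3.6,0],[-0.1,0.4,3.6,0]]]'; python3 - <<'E'
from h import *
import cv2
st()
p,_=arm.capture("side");cv2.imwrite("pics/s1.png",cv2.resize(p[120:240,270:390,::-1],None,fx=5,fy=5,interpolation=cv2.INTER_CUBIC))
p,_=arm.capture("top");cv2.imwrite("pics/t1.png",cv2.resize(p[150:245,265:390,::-1],None,fx=6,fy=6,interpolation=cv2.INTER_CUBIC))
E
```

```text
time_s: 2.7
tool_pos: [507.5, 88.7, 140.0]
eef_rot: [-0.01, 1.0, 0.0, 0.001]
force: [0.1, 0.7, 0.0]
finger_gap: -0.2
t 2.7 tip c [-51.3   0.5  67. ] w [507.5  88.7 140. ] F [0.1 0.7 0. ] gap -0.2
```

View pics/s1.png

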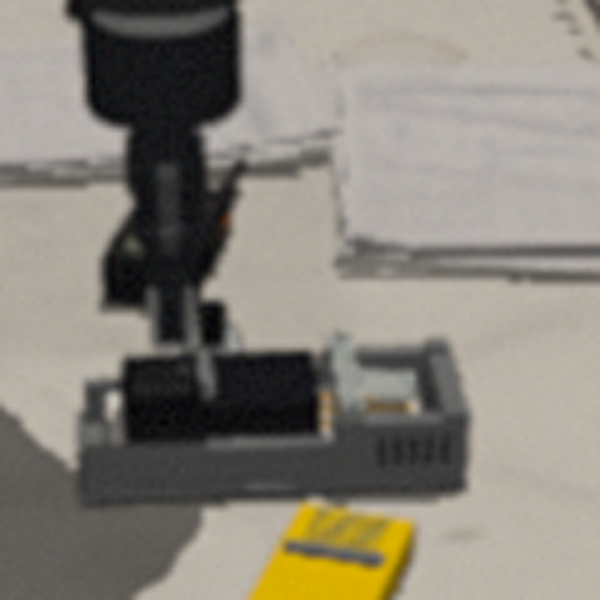

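View pics/t1.png

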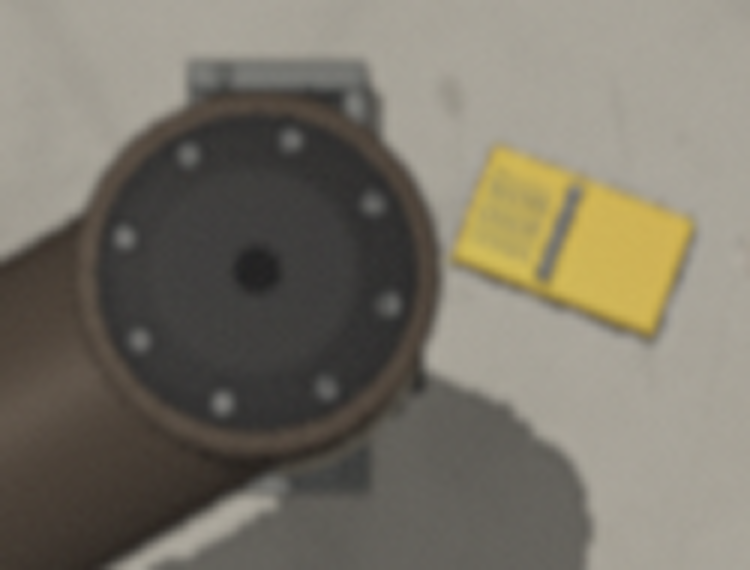

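```bash
python3 - <<'E'
from h import *
for p in [c2w(-51.3,0,67),c2w(-40.3,-14,67),c2w(-62.3,-14,67),c2w(-37,-24,52),c2w(-30,-24,52)]:
    q=proj("side",p);print(((q-[270,120])*5).round())
E
```

```text
[169. 345.]
[192. 357.]
[147. 359.]
[200. 393.]
[214. 393.]
```

```bash
python3 -m inch '[[[0,0,0.4,0],[0,0,0.7,0],[0,0,0.8,0],[0,0,0.8,0]]]'; python3 -c "
from h import *
st()"
```

```text
time_s: 3.2
tool_pos: [506.9, 89.1, 118.5]
eef_rot: [-0.01, 1.0, -0.0, -0.0]
force: [-0.9, 0.8, 3.0]
finger_gap: 0.5
t 3.2 tip c [-51.9   0.9  45.5] w [506.9  89.1 118.5] F [-0.9  0.8  3. ] gap 0.5
```

```bash
python3 -m inch '[[[0,0,0.1,0],[0,0,0.2,0],[0,0,0.2,0]]]'; python3 -c "
from h import *
st()"
```

```text
time_s: 3.5
tool_pos: [507.2, 89.2, 114.1]
eef_rot: [-0.01, 1.0, -0.0, 0.0]
force: [-1.8, 0.8, 7.9]
finger_gap: 0.3
t 3.5 tip c [-51.6   1.1  41.1] w [507.2  89.2 114.1] F [-1.8  0.8  7.9] gap 0.3
```

```bash
python3 -m inch '[[[0,0,0.1,0],[0,0,0.2,0],[0,0,0.2,0]]]'; python3 -c "
from h import *
st()"
```

```text
time_s: 3.8
tool_pos: [507.9, 89.4, 110.5]
eef_rot: [-0.011, 1.0, 0.0, 0.001]
force: [-3.2, -1.6, 16.8]
finger_gap: 0.4
t 3.8 tip c [-50.8   1.2  37.5] w [507.9  89.4 110.5] F [-3.2 -1.6 16.8] gap 0.4
```

```bash
python3 -m inch '[[[0,0,0.05,0],[0,0,0.1,0],[0,0,0.1,0]]]'; python3 -c "
from h import *
st()"
```

```text
time_s: 4.1
tool_pos: [509.0, 89.7, 110.1]
eef_rot: [-0.011, 1.0, 0.0, 0.002]
force: [-8.1, -2.5, 37.1]
finger_gap: 0.1
t 4.1 tip c [-49.7   1.5  37.1] w [509.   89.7 110.1] F [-8.1 -2.5 37.1] gap 0.1
```

```bash
python3 -m inch '[[[-0.1,0,-0.04,0],[-0.2,0,-0.04,0],[-0.3,0,-0.04,0],[-0.4,0,-0.04,0]]]'; python3 -c "
from h import *
st()"
```

```text
time_s: 4.5
tool_pos: [518.7, 90.0, 110.3]
eef_rot: [-0.011, 1.0, 0.001, 0.002]
force: [-6.4, -0.3, 28.4]
finger_gap: 0.1
t 4.5 tip c [-40.1   1.6  37.3] w [518.7  90.  110.3] F [-6.4 -0.3 28.4] gap 0.1
```

```bash
python3 -m inch '[[[-0.1,0,0,0],[-0.2,0,0,0],[-0.3,0,0,0],[-0.4,0,0,0]]]'; python3 - <<'E'
from h import *
import cv2
st()
p,_=arm.capture("side");cv2.imwrite("pics/s2.png",cv2.resize(p[120:240,270:390,::-1],None,fx=5,fy=5,interpolation=cv2.INTER_CUBIC))
E
```

```text
time_s: 4.9
tool_pos: [528.7, 90.2, 110.4]
eef_rot: [-0.011, 1.0, 0.001, 0.002]
force: [-6.3, 0.6, 28.3]
finger_gap: 0.3
t 4.9 tip c [-30.1   1.6  37.4] w [528.7  90.2 110.4] F [-6.3  0.6 28.3] gap 0.3
```

View pics/s2.png

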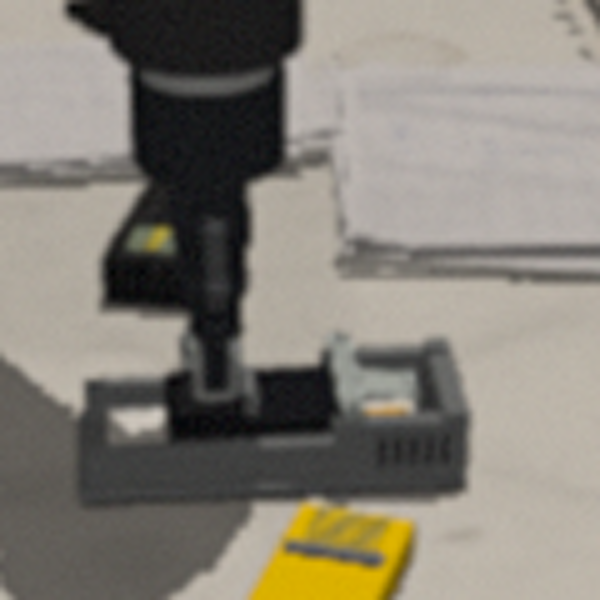

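The pack is deck-down and moving with the fingertips. Its back has gone from crop x 125 to 167 (about 20 mm), and its front is now under the bridge.

```bash
python3 -m inch '[[[-0.1,0,0,0],[-0.2,0,0,0],[-0.3,0,0,0],[-0.4,0,0,0],[-0.5,0,0,0],[-0.6,0,0,0]]]'; python3 -c "
from h import *
st()"
```

```text
time_s: 5.55
tool_pos: [543.7, 90.5, 110.5]
eef_rot: [-0.011, 1.0, 0.001, 0.002]
force: [-6.0, 0.1, 27.8]
finger_gap: -0.6
t 5.55 tip c [-15.    1.6  37.5] w [543.7  90.5 110.5] F [-6.   0.1 27.8] gap -0.6
```

```bash
python3 -m inch '[[[-0.1,0,0,0],[-0.2,0,0,0],[-0.3,0,0,0],[-0.4,0,0,0],[-0.5,0,0,0]]]'; python3 -c "
from h import *
st()"
```

```text
time_s: 6.05
tool_pos: [554.9, 90.3, 110.4]
eef_rot: [-0.011, 1.0, 0.0, 0.001]
force: [-9.6, 0.0, 29.6]
finger_gap: -0.1
t 6.05 tip c [-3.9  1.2 37.4] w [554.9  90.3 110.4] F [-9.6  0.  29.6] gap -0.1
```

```bash
python3 -m inch '[[[-0.1,0,0,0],[-0.2,0,0,0],[-0.3,0,0,0],[-0.3,0,0,0]]]'; python3 - <<'E'
from h import *
import cv2
st()
p,_=arm.capture("side");cv2.imwrite("pics/s3.png",cv2.resize(p[120:240,270:390,::-1],None,fx=5,fy=5,interpolation=cv2.INTER_CUBIC))
E
```

```text
time_s: 6.45
tool_pos: [562.8, 90.3, 110.4]
eef_rot: [-0.011, 1.0, 0.0, 0.001]
force: [-8.5, -1.3, 29.8]
finger_gap: 0.0
t 6.45 tip c [ 4.   1.1 37.4] w [562.8  90.3 110.4] F [-8.5 -1.3 29.8] gap 0.0
```

View pics/s3.png

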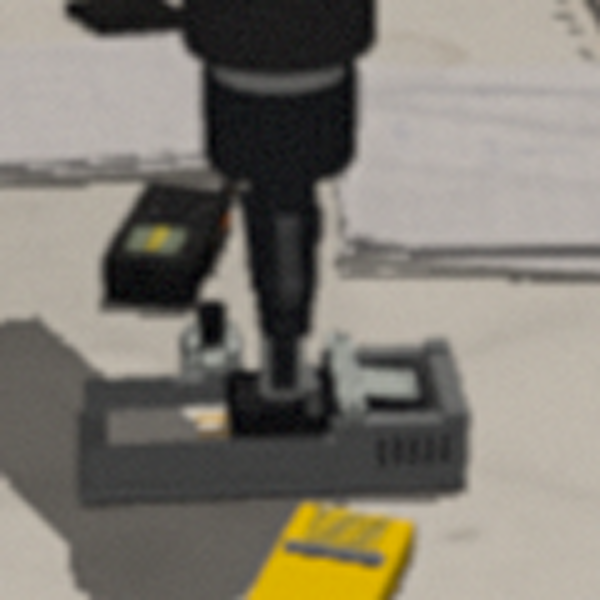

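```bash
python3 -m inch '[[[-0.1,0,0,0],[-0.2,0,0,0],[-0.2,0,0,0]]]'; python3 - <<'E'
from h import *
st()
for p in [c2w(-20,-29,38),c2w(-25,-29,38),c2w(19,-24,42),c2w(26,-24,42)]:
    q=proj("side",p);print(((q-[270,120])*5).round())
E
```

```text
time_s: 6.8
tool_pos: [567.4, 90.4, 110.4]
eef_rot: [-0.011, 1.0, -0.0, 0.001]
force: [-10.5, -0.6, 30.1]
finger_gap: -0.1
t 6.8 tip c [ 8.6  1.  37.4] w [567.4  90.4 110.4] F [-10.5  -0.6  30.1] gap -0.1
[235. 421.]
[225. 422.]
[313. 406.]
[327. 406.]
```

```bash
python3 -m inch '[[[-0.08,0,0,0],[-0.16,0,0,0],[-0.16,0,0,0]]]'; python3 - <<'E'
from h import *
import cv2
st()
p,_=arm.capture("side");cv2.imwrite("pics/s4.png",cv2.resize(p[150:230,280:380,::-1],None,fx=7,fy=7,interpolation=cv2.INTER_CUBIC))
E
```

```text
time_s: 7.1
tool_pos: [568.2, 90.2, 110.3]
eef_rot: [-0.01, 1.0, -0.001, -0.002]
force: [-25.6, 3.9, 43.2]
finger_gap: 0.2
t 7.1 tip c [ 9.4  0.9 37.3] w [568.2  90.2 110.3] F [-25.6   3.9  43.2] gap 0.2
```

View pics/s4.png

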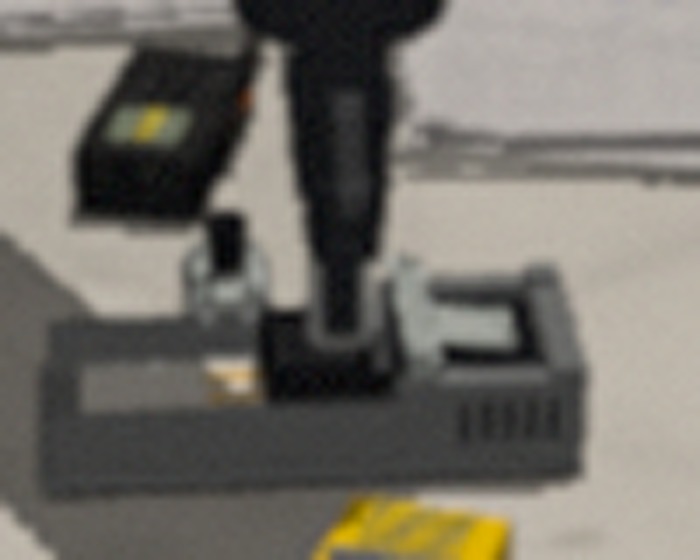

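The force jumped to 25 N horizontally with the tip at charger x +9.4. The pack's back edge matches its predicted home position (236 against 235 px), so it is home. I'll ease off gently and look.

```bash
python3 -m inch '[[[0.04,0,-0.1,0],[0.08,0,-0.2,0],[0.1,0,-0.4,0],[0.1,0,-0.8,0],[0.1,0,-1.4,0],[0.1,0,-2,0],[0.1,0,-2.4,0],[0.1,0,-2.4,0]]]'; python3 - <<'E'
from h import *
import cv2
st()
p,_=arm.capture("side");cv2.imwrite("pics/s5.png",cv2.resize(p[150:230,280:380,::-1],None,fx=7,fy=7,interpolation=cv2.INTER_CUBIC))
delta(c2w(-29.5,80,75))
E
```

```text
time_s: 7.95
tool_pos: [569.6, 90.7, 169.3]
eef_rot: [-0.01, 1.0, 0.001, 0.002]
force: [0.2, -0.8, -0.6]
finger_gap: -0.0
t 7.95 tip c [10.8  1.3 96.3] w [569.6  90.7 169.3] F [ 0.2 -0.8 -0.6] gap -0.0
units [1.59 3.15 0.81] turn 0.0
```

View pics/s5.png

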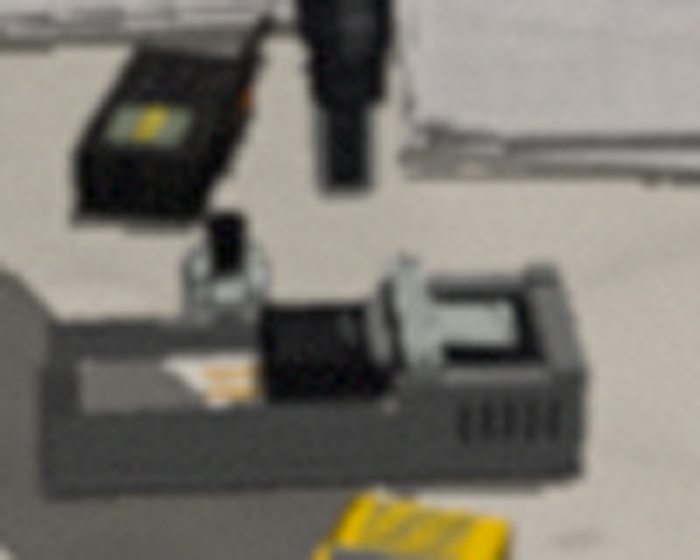

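```bash
python3 -m inch '[[[0.8,1,0,0],[1.6,2,0,0],[1.6,3,0,0],[1.6,3.65,0,0],[1.6,3.65,0.6,0],[1.6,3.65,1.2,0],[1.6,3.65,1.7,0],[1.6,3.65,1.9,0],[1.6,3.65,1.9,0],[1.6,3.65,1.9,0]]]'; python3 - <<'E'
from h import *
import cv2
st()
p,_=arm.capture("side");cv2.imwrite("pics/s6.png",cv2.resize(p[130:230,280:380,::-1],None,fx=6,fy=6,interpolation=cv2.INTER_CUBIC))
p,_=arm.capture("top");cv2.imwrite("pics/t6.png",cv2.resize(p[150:245,265:390,::-1],None,fx=6,fy=6,interpolation=cv2.INTER_CUBIC))
E
```

```text
time_s: 9.0
tool_pos: [527.0, 180.8, 120.1]
eef_rot: [-0.01, 1.0, -0.0, 0.0]
force: [-0.4, -0.1, 0.1]
finger_gap: -0.1
t 9.0 tip c [-29.9  92.2  47.1] w [527.  180.8 120.1] F [-0.4 -0.1  0.1] gap -0.1
```

View pics/s6.png

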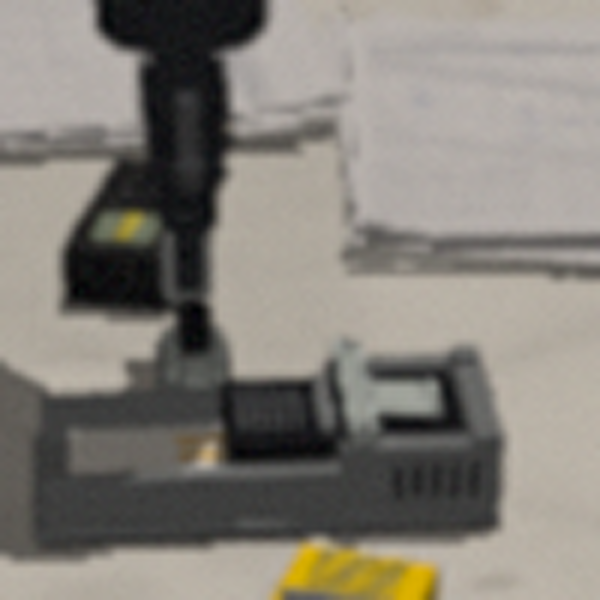

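```bash
python3 -m inch '[[[0,-0.2,0,0],[0,-0.4,0,0],[0,-0.6,0,0],[0,-0.8,0,0],[0,-1,0,0],[0,-1.1,0,0],[0,-1.2,0,0],[0,-1.3,0,0],[0,-1.4,0,0]]]'; python3 - <<'E'
from h import *
import cv2
st()
p,_=arm.capture("side");cv2.imwrite("pics/s7.png",cv2.resize(p[130:230,280:380,::-1],None,fx=6,fy=6,interpolation=cv2.INTER_CUBIC))
E
```

```text
time_s: 10.0
tool_pos: [527.5, 145.8, 119.9]
eef_rot: [-0.01, 1.0, 0.0, 0.0]
force: [0.5, 1.0, 1.0]
finger_gap: 0.2
t 10.0 tip c [-30.1  57.2  46.9] w [527.5 145.8 119.9] F [0.5 1.  1. ] gap 0.2
```

View pics/s7.png

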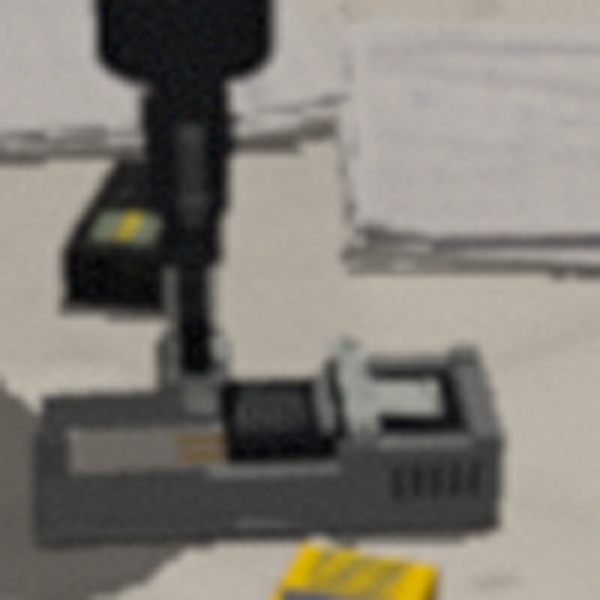

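The knob is moving (its base has shifted from crop y 375 to 400). I'll continue until it stops.

```bash
python3 -m inch '[[[0,-0.1,0,0],[0,-0.2,0,0],[0,-0.3,0,0],[0,-0.4,0,0],[0,-0.5,0,0],[0,-0.5,0,0]]]';  python3 -c "
from h import *
st()"
```

```text
time_s: 10.65
tool_pos: [527.8, 133.7, 120.0]
eef_rot: [-0.01, 1.0, 0.001, 0.0]
force: [-1.5, 5.8, -0.4]
finger_gap: -0.2
t 10.65 tip c [-30.1  45.2  47. ] w [527.8 133.7 120. ] F [-1.5  5.8 -0.4] gap -0.2
```

```bash
python3 -m inch '[[[0,-0.1,0,0],[0,-0.2,0,0],[0,-0.2,0,0]]]';  python3 -c "
from h import *
st()"
```

```text
time_s: 10.95
tool_pos: [528.2, 131.9, 120.2]
eef_rot: [-0.01, 1.0, 0.003, 0.001]
force: [-8.0, 23.3, -0.1]
finger_gap: -0.3
t 10.95 tip c [-29.7  43.4  47.2] w [528.2 131.9 120.2] F [-8.  23.3 -0.1] gap -0.3
```

```bash
python3 -m inch '[[[0,0.2,0,0],[0,0.5,0,0],[0,0.7,0,0],[0,0.7,-0.5,0],[0,0.9,-1.5,0],[0,2,-3,0],[0,4,-4,0],[0,6,-5,0],[0,8,-5,0],[0,8,-5,0]]]'; python3 - <<'E'
from h import *
import cv2
st()
p,_=arm.capture("side");cv2.imwrite("pics/s8.png",cv2.resize(p[130:230,280:380,::-1],None,fx=6,fy=6,interpolation=cv2.INTER_CUBIC))
p,_=arm.capture("top");cv2.imwrite("pics/t8.png",cv2.resize(p[150:245,265:390,::-1],None,fx=6,fy=6,interpolation=cv2.INTER_CUBIC))
cv2.imwrite("pics/t8f.png",p[:,:,::-1])
E
```

```text
time_s: 11.95
tool_pos: [524.0, 332.3, 247.1]
eef_rot: [-0.012, 1.0, 0.001, 0.001]
force: [-0.7, -1.0, -0.0]
finger_gap: 0.1
t 11.95 tip c [-29.9 243.7 174.1] w [524.  332.3 247.1] F [-0.7 -1.  -0. ] gap 0.1
```

View pics/s8.png

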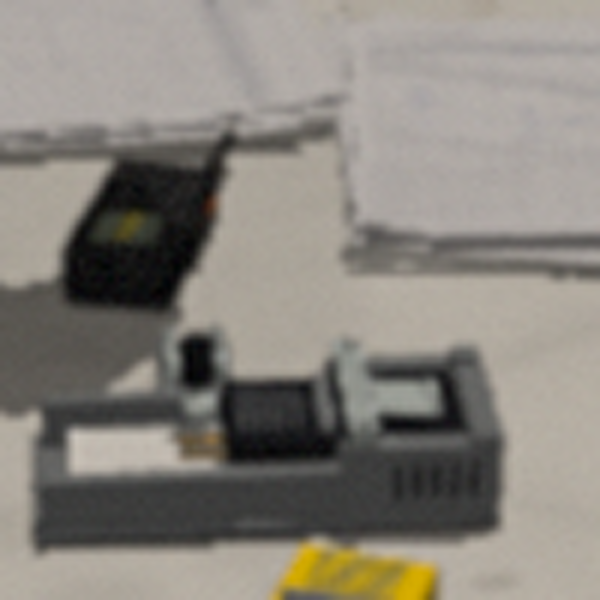

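View pics/t8.png

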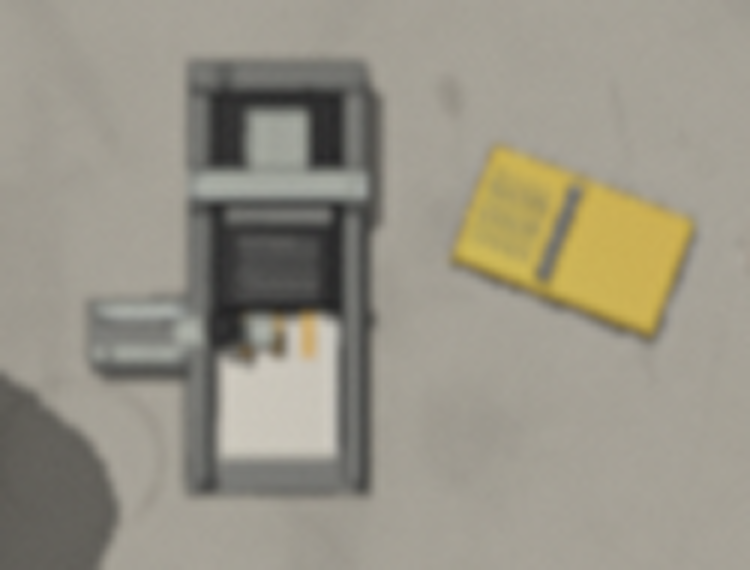

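The bolt is across, with the knob at crop (228,328). The ridge at y of about 215 stands just short of the bridge. One numeric check before handing in.

```bash
python3 - <<'E'
from h import *
T=lambda x,y,z:w2c(ray("top",265+x/6-.4,150+y/6-.4,z)).round(1)
print("knob",T(228,328,61),"ridge",T(278,215,43),"packback",T(277,308,39),"side knob",w2c(ray("side",280+197/6-.4,130+340/6-.4,61)).round(1))
E
```

```text
knob [-28.9  22.3  61. ] ridge [23.8  0.5 43. ] packback [-18.    0.9  39. ] side knob [-28.6  24.1  61. ]
```

```bash
python3 -c "
from bench import arm
print(arm.hand_in())"
```

```text
the job is handed in; nothing more can be done
None
```

I pressed the battery down with the closed fingertips until the deck was fully down, at about 28–37 N. I slid it under the bridge and drag spring until the push met the end stop; the highest force was about 50 N, against the 70 N limit. I then lifted off, pushed the keeper bolt across by its knob until it stopped, and moved the arm clear. The job was handed in at about 12 s, and no verdict is reported.

**Battery:** the last pictures put the thumb ridge at charger x 23.8 mm (22.5 at home) and the battery's back at -18 mm (-20 at home). Both agree with home within the 2 mm calibration.

**Keeper bolt:** the knob measured y 22.3 mm from the top camera and 24.1 mm from the side camera, against 24 expected when fully across. The two views differ by about 2 mm, again within calibration.

**Other things on the bench:** the radio and the yellow look-alike look unmoved in the last pictures. I did not check the sample pot and pen again, but the arm never worked near them.

**Not measured:** I did not measure the deck depth after letting go. The pictures show the battery still held under the bridge, and the tip was about 37 mm above the worktop while pressing, where a fully down deck puts it at 38.

**Early disagreement:** the charger's outer ends gave an origin about 3 mm nearer the robot than the bridge and knob did. I used the bridge and knob, and the contacts at the end stop and bolt stop agreed with that.

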